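Swap the used sample jar in the evidence kit

ROBOT

A 6-joint arm with a two-finger parallel gripper is mounted at the origin on the work surface. World frame = base frame: x ahead of the robot, y to its left, z up, the work surface at z = 0. Lengths are in m, angles in rad, forces in N, time in s.
With the tool pointing down it reaches from about 0.35 to 0.725 m from the base axis. Payload 6 kg.
Tool frame: the origin (TCP) lies at the very end of the fingers, on their centre line; the grasp point (between the pads) lies grip_depth behind it (grip_depth is the distance from the TCP to the grasp point, in m); z points along the fingers, y is the line along which they close (so a half turn about z gives the same grasp; the last joint's range is limited). The gripper opens to 85 mm and grips with 20 to 120 N. Pads are 22 mm wide; open, the fingers measure 114 mm over their backs; the gripper's body (76 mm by 85 mm) begins 54 mm behind the grasp point. The pads swing forward as they close: fully open they stand 13 mm farther back than shut.
Start: joints at [1.559, 0.04, 0.085, 0, -1.615, -0.334], TCP at [0.203, 0.564, 0.2] pointing down, gripper open.
Joint ranges: [-2.56, 2.56], [-1.29, 2.01], [-1.08, 1.49], [-3.29, 1.98], [-2.81, -0.18], [-2.99, 2.99]. Speed limits (rad/s): [2.57, 2.57, 3.01, 3.14, 3.14, 3.14].

INTERFACE

Orientations are given as a unit quaternion [x, y, z, w].
In Python, from workcell import observe, capture, camera_model, job_done, grip_depth gives the robot as it stands.
- The arm moves only by the tool play_rows, never from a script. Its argument "increments" is a list of rows, each a list of 7 numbers: the opening, from 0 (shut) to 1 (fully open), then the shift along the tool's x, y, z in cm, then the turn, a rotation vector about the tool's x, y, z in degrees. A call has 1 to 12 rows; each row is the pose to reach, as a shift and turn from the pose commanded when the call began, along the tool's axes at that moment; what a row does not reach only later rows make up. A row lasts 1/8 s, in which the tool goes at most 62.5 mm and 10.7 degrees, less where a joint would pass 70% of its speed; a pose out of reach is approached as far as the arm can. A call with a gripper value outside its range is refused whole. The fingers move at their own pace and stop on an object; "squeeze" is the grip in N (left out, the last holds). Time passes only in rows, so rows that repeat a pose let the fingers close. It gives the time, the measured TCP pose, the force, the opening and the grip force at its end, in the units of the state.
- observe(): the state, without advancing time (a new reading comes with each control period).
- capture(name): name is "scene" or "top"; returns (picture, depth): 420x560x3 uint8, red, green, blue; 420x560 float32, m along the optical axis (not along the pixel's ray), 0 where there is no reading.
- camera_model(name): a dict with "mtx" (3x3 intrinsics, pixels), "extrinsics" (4x4, takes a point from camera to world coordinates). Camera axes: x right, y up, looking along -z (the intrinsics and any distortion apply to the point x, -y, -z); pixel columns grow to the right and rows downward; lengths in m; the calibration is good to about 2 mm. A picture is of the moment at which its call begins. camera_model takes no time and is no camera call.
- job_done(): hands the job in; it is judged then, once.
The state is a dict: "clock": time; "joint_pos": joint angles; "joint_velocities": joint speeds; "joint_efforts": joint torques, N m; "eef_pos": TCP position; "orientation": TCP orientation; "contact_force": force on the tool from outside, world axes, zero at the start; "torque": the same for the moment, N m; "gripper_width": opening from 0.0 (shut) to 1.0 (fully open); "gripper_force": force on a finger pad.
Only numpy, scipy, OpenCV 4.12 (cv2) and the standard library are available. Lean on these libraries where they do the work, as an engineer would, in place of code of your own. Each camera call takes 0.05 s, during which the arm holds its last target. There are 200 camera calls.

TASK

First stand the two tall bottles from the kit tray on the green mat, then move the used red-capped jar from behind them to the middle of the ring on the flat yellow card, and stand the fresh green-capped jar in the middle of the white pad where the red one was. Only then put both bottles back in the tray, each exactly where it stood at the start. Set everything down upright and gently without dropping it, knock nothing over, and leave the white-capped and black-capped jars alone.

Things in the scene. Friction and masses are not known exactly. Their poses are not given: they have to be found in the camera images.
- tray: Kit tray, fixed: blue open tray with a grey floor, 220 mm (its x, away from the robot) by 240 mm (its y), walls 4 mm thick, floor 5 mm and rim 28 mm above the table. Origin: centre of its underside, z up.
- bay: Round white pad, 60 mm in diameter, 2 mm thick, fixed on the tray floor; the red-capped jar stands on its middle at the start. Origin: centre of its underside, z up; its -x axis points to midway between the two bottles at the start, its y axis is parallel to the line through both.
- jar_red: Loose squat sample jar, 62 mm tall, 70 g: white body 40 mm in diameter, 36 mm high, under a red screw cap 44 mm in diameter and 26 mm high. Origin: centre of its underside, z up. The used sample jar: at the start it stands on the white pad in the tray, behind the two bottles.
- jar_green: Loose squat sample jar, 62 mm tall, 70 g: white body 40 mm in diameter, 36 mm high, under a green screw cap 44 mm in diameter and 26 mm high. Origin: centre of its underside, z up. The fresh jar: at the start it stands alone on the bare table, beside the tray.
- bottle_orange: Loose bottle 140 mm tall, 160 g: black body 46 mm in diameter up to 92 mm, shoulder to 106 mm, an orange cap 30 mm in diameter from 106 to 140 mm (grip near its top). Origin: centre of underside, z up. Starts on the tray floor in front of the red-capped jar, blocking it: 57 mm from it and 66 mm from the other bottle, centre to centre, left or right. It must return to its starting place, so remember it.
- bottle_blue: Loose bottle 140 mm tall, 160 g: white body 46 mm in diameter up to 92 mm, shoulder to 106 mm, a blue cap 30 mm in diameter from 106 to 140 mm (grip near its top). Origin: centre of underside, z up. Starts on the tray floor in front of the red-capped jar, blocking it: 57 mm from it and 66 mm from the other bottle, centre to centre, left or right. It must return to its starting place, so remember it.
- mat: Flat green mat, fixed, 120 mm (its x) by 190 mm (its y), 3 mm thick, on the table to one side of the tray: the side area for the bottles. Origin: centre of its underside, z up. Room for both bottles side by side along its y.
- card: Flat square yellow card, fixed on the table beside the tray, 90 by 90 mm, 3 mm thick, a thin black ring 52 mm in diameter at its middle. Origin: centre of its underside, z up. Not the folded yellow tent markers about 95 mm tall, one of which stands fixed beside the tray, at least 0.14 m from card, mat and fresh jar.
- jar_white: Loose squat sample jar, 62 mm tall, 70 g: white body 40 mm in diameter, 36 mm high, under a white screw cap 44 mm in diameter and 26 mm high. Origin: centre of its underside, z up. A bystander in a back corner of the tray, to be left alone.
- jar_black: Loose squat sample jar, 62 mm tall, 70 g: white body 40 mm in diameter, 36 mm high, under a black screw cap 44 mm in diameter and 26 mm high. Origin: centre of its underside, z up. A bystander in a back corner of the tray, to be left alone.

How it is judged:
By the outcome, as a careful person would: the job done as asked, in the order asked, and still so for the second after the job is handed in, with the robot touching nothing.
It also fails if it takes over 144 s, if anything falls off the work surface, if the arm or the gripper's body presses on something with over 40 N, if the wrist force passes 120 N, or if a joint passes its speed limit or range.

## Working session

There is one attempt and no reset: what is moved stays moved. The work goes in short steps, Python scripts to look and compute and a tool call to move; the robot and the scene stay as the last step left them, time stands still between calls to the robot, and variables do not carry over. Pictures are saved under pics/ and viewed, at most 14 in all, crops included, and the job is handed in when it is done.

Besides the shell and the picture viewer there is one more tool, called after ">>>" as name([rows], argument=value, ...), one row to a line, values as JSON. play_rows: Moves the arm, as the interface text tells. Its arguments: {"type":"object","properties":{"increments":{"type":"array","items":{"type":"array","items":{"type":"number"}}},"squeeze":{"type":"number"}},"required":["increments"]}

```bash
mkdir -p pics
cat > h.py <<'E'
import numpy as np, cv2
from workcell import observe, capture, camera_model, job_done, grip_depth
def cloud(name, depth):
    m=camera_model(name); K=np.array(m["mtx"]); T=np.array(m["extrinsics"])
    v,u=np.mgrid[:depth.shape[0],:depth.shape[1]]
    p=np.stack([(u-K[0,2])/K[0,0]*depth,-(v-K[1,2])/K[1,1]*depth,-depth],-1)
    return p@T[:3,:3].T+T[:3,3]
def shot(name,fn=None):
    im,d=capture(name)
    if fn: cv2.imwrite(f"pics/{fn}.png",im[:,:,::-1])
    return im,cloud(name,d),d
E
python3 - <<'E'
from h import *
print(grip_depth, observe())
for n in("top","scene"):
    m=camera_model(n);print(n,{k:(np.round(v,3).tolist() if k!='x' else 0) for k,v in m.items()})
    im,P,d=shot(n,n+"0"); np.savez(n+"0.npz",im=im,P=P,d=d)
E
```

```text
0.0187 {'clock': 0.0, 'joint_pos': array([ 1.55868602e+00,  4.08222508e-02,  8.38027717e-02, -4.77923435e-04,
       -1.61550586e+00, -3.33694334e-01]), 'joint_velocities': array([ 0.00107534, -0.00018354,  0.0004631 , -0.00126318, -0.00062922,
        0.00073212]), 'joint_efforts': array([-3.73357835e-06, -3.68203926e+01,  3.47414625e+01,  6.93200245e+00,
       -5.31007492e-03,  5.44438265e-06]), 'eef_pos': array([0.20316622, 0.56414272, 0.19916578]), 'orientation': array([ 9.85091001e-01, -1.72031730e-01, -9.72447904e-05,  8.91577810e-04]), 'contact_force': array([ 0.29356118, -0.17257046, -0.23523695]), 'torque': array([-0.00888811,  0.03954961,  0.00818814]), 'gripper_force': 0.0, 'gripper_width': 1.0031717456420584}
top {'mtx': [[459.768, 0.0, 276.254], [0.0, 459.768, 200.894], [0.0, 0.0, 1.0]], 'extrinsics': [[0.004, 0.998, -0.067, 0.512], [-1.0, 0.003, -0.009, -0.01], [-0.009, 0.067, 0.998, 0.856], [0.0, 0.0, 0.0, 1.0]]}
scene {'mtx': [[526.867, 0.0, 275.823], [0.0, 526.867, 208.351], [0.0, 0.0, 1.0]], 'extrinsics': [[-0.855, -0.445, 0.265, 0.84], [0.518, -0.732, 0.442, 0.455], [-0.003, 0.515, 0.857, 0.94], [0.0, 0.0, 0.0, 1.0]]}
```

View pics/top0.png

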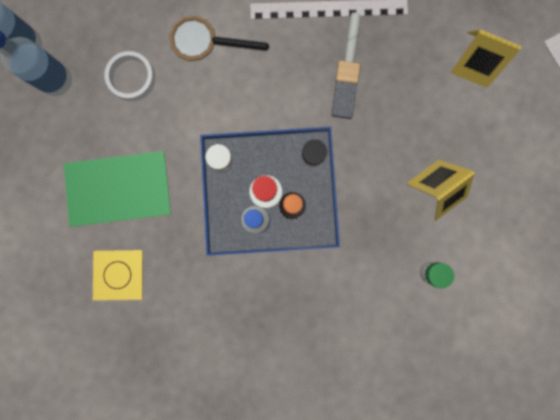

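View pics/scene0.png

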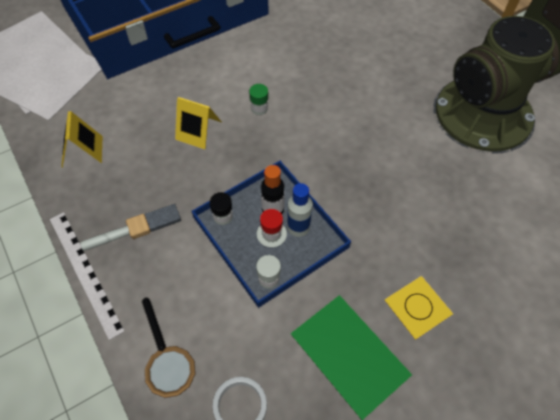

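The top view shows the blue cap at (254,218), orange at (292,204), red at (265,189), green at (440,274), the card at (117,275) and the mat at (117,188). The scene view agrees. Next I measure positions.

Run:
```python
from h import *
def comp(mask,seed):
    n,l,s,c=cv2.connectedComponentsWithStats(mask.astype(np.uint8)); return l==l[seed[1],seed[0]] if l[seed[1],seed[0]] else None
S={"top":dict(blue=(254,218),orange=(292,204),red=(265,189),green=(440,274),white=(218,157),black=(314,153)),
"scene":dict(blue=(300,192),orange=(272,173),red=(271,220),green=(259,92),white=(268,266),black=(221,202))}
H=dict(blue=.145,orange=.145,red=.069,green=.062,white=.067,black=.067)
for n in S:
    z=np.load(n+"0.npz");im,P,d=z["im"],z["P"],z["d"]
    print(n)
    for k,s in S[n].items():
        m=(abs(P[...,2]-H[k])<.006)&(d>0)
        yy,xx=np.mgrid[:420,:560]; m&=np.hypot(xx-s[0],yy-s[1])<22
        q=P[m]; 
        if len(q)<5: print(k,len(q),P[s[1],s[0]]);continue
        c,r=cv2.minEnclosingCircle(q[:,:2].astype(np.float32))
        print(k,len(q),np.round(q.mean(0),4),np.round(c,4),round(r,4),"zmax",np.round(np.percentile(q[:,2],[50,95]),4))
    hsv=cv2.cvtColor(im,cv2.COLOR_RGB2HSV)
    for k,lo,hi,s in (("mat",(50,120,40),(80,255,255),{"top":(117,188),"scene":(350,355)}),("card",(20,120,100),(32,255,255),{"top":(105,262),"scene":(419,287)})):
        m=comp(cv2.morphologyEx(cv2.inRange(hsv,lo,hi),cv2.MORPH_CLOSE,np.ones((5,5)))>0,s[n])
        q=P[m&(d>0)]; b=cv2.minAreaRect((q[:,:2]*1000).astype(np.float32)); print(k,len(q),np.round(q.mean(0),4),np.round(cv2.boxPoints(b)),b)
    w=(hsv[...,1]<60)&(hsv[...,2]>150)
    # tray: rim
    m=(hsv[...,0]>100)&(hsv[...,0]<125)&(hsv[...,1]>120)&(d>0)&(abs(P[...,2]-.026)<.006)&(abs(P[...,1])<.2)
    q=P[m]; 
    if len(q): b=cv2.minAreaRect((q[:,:2]*1000).astype(np.float32)); print("tray",len(q),b, np.round(cv2.boxPoints(b)))
```

```text
top
blue 289 [0.5338 0.0326 0.1439] [0.5339 0.0326] 0.0149 zmax [0.144  0.1459]
orange 284 [ 0.5572 -0.0291  0.144 ] [ 0.5572 -0.0292] 0.0147 zmax [0.1439 0.1459]
red 501 [0.5883 0.0178 0.069 ] [0.5886 0.0178] 0.022 zmax [0.0692 0.0713]
green 533 [ 0.4405 -0.2843  0.062 ] [ 0.4403 -0.2852] 0.0222 zmax [0.062  0.0644]
white 493 [0.6434 0.0988 0.0658] [0.6436 0.0992] 0.022 zmax [0.0658 0.0681]
black 494 [ 0.6527 -0.0684  0.066 ] [ 0.6527 -0.0689] 0.0222 zmax [0.0659 0.0684]Traceback (most recent call last):
  File "<stdin>", line 20, in <module>
TypeError: unsupported operand type(s) for &: 'NoneType' and 'bool'
```

Run:
```python
from h import *
for n,sm,sc in (("top",(117,188),(105,262)),("scene",(350,355),(407,295))):
    z=np.load(n+"0.npz");im,P,d=z["im"],z["P"],z["d"]
    print(n)
    hsv=cv2.cvtColor(im,cv2.COLOR_RGB2HSV)
    for k,s in (("mat",sm),("card",sc)):
        c=hsv[s[1],s[0]].astype(int)
        m=cv2.inRange(hsv,tuple(int(x) for x in np.maximum(c-[9,90,80],0)),tuple(int(x) for x in np.minimum(c+[9,90,80],255)))
        m=cv2.morphologyEx(m,cv2.MORPH_CLOSE,np.ones((7,7)))
        _,l=cv2.connectedComponents(m); q=P[(l==l[s[1],s[0]])&(d>0)]
        b=cv2.minAreaRect((q[:,:2]*1000).astype(np.float32)); print(k,c,len(q),np.round(q.mean(0),4),np.round(b[0]),np.round(b[1]),b[2])
    yy,xx=np.mgrid[:420,:560]
    s={"top":dict(blue=(254,218),orange=(292,204),red=(265,189),green=(440,274)),"scene":dict(blue=(300,192),orange=(272,173),red=(271,220),green=(259,92))}[n]
    if n=="scene":
      for k,h in dict(blue=.144,orange=.144,red=.069,green=.062).items():
        for dy in [-4]:
          q=P[(abs(P[...,2]-h)<.005)&(d>0)&(np.hypot(xx-s[k][0],yy-s[k][1])<22)]
          c,r=cv2.minEnclosingCircle(q[:,:2].astype(np.float32)) if len(q) else ((0,0),0);print(k,len(q),np.round(c,4),r)
    m=(hsv[...,0]>100)&(hsv[...,0]<125)&(hsv[...,1]>120)&(d>0)&(abs(P[...,2]-.026)<.006)&(abs(P[...,1])<.17)&(abs(P[...,0]-.59)<.17)
    q=P[m];
    if len(q): b=cv2.minAreaRect((q[:,:2]*1000).astype(np.float32)); print("tray",len(q),b, np.round(cv2.boxPoints(b)).tolist())
    # white pad
    m=(hsv[...,1]<50)&(hsv[...,2]>140)&(abs(P[...,2]-.007)<.005)&(np.hypot(P[...,0]-.588,P[...,1]-.018)<.045)&(d>0)
    q=P[m]
    if len(q)>5: print("pad",len(q),cv2.minEnclosingCircle(q[:,:2].astype(np.float32)),q[:,2].mean())
```

```text
top
mat [ 68 112 162] 6586 [0.5924 0.2968 0.0029] [593. 298.] [123. 194.] 7.423269748687744
card [ 25 146 223] 2615 [0.4323 0.2913 0.0029] [432. 292.] [94. 96.] 0.6742894649505615
tray 400 ((588.2203369140625, 11.754989624023438), (214.78128051757812, 236.2251739501953), 4.1052703857421875) [[473.0, 122.0], [490.0, -114.0], [704.0, -98.0], [687.0, 137.0]]
pad 339 ((0.588263750076294, 0.01840529404580593), 0.031335700303316116) 0.00691003657696283
scene
mat [ 67 177 118] 7169 [0.5956 0.3012 0.0027] [595. 298.] [124. 192.] 7.286504745483398
card [ 25 191 196] 2323 [0.435  0.2921 0.0026] [433. 291.] [96. 93.] 0.7892376184463501
blue 189 [0.5366 0.0331] 0.015317807905375957
orange 182 [ 0.5601 -0.029 ] 0.015846524387598038
red 441 [0.5789 0.0121] 0.03682748228311539
green 232 [ 0.4423 -0.2854] 0.023315634578466415
tray 1063 ((590.9895629882812, 11.889053344726562), (220.6252899169922, 240.6677703857422), 4.0781168937683105) [[472.0, 124.0], [490.0, -116.0], [710.0, -100.0], [692.0, 140.0]]
pad 229 ((0.5902348160743713, 0.019068682566285133), 0.030151981860399246) 0.00659766337174906
```

```bash
cat > go.py <<'E'
import sys; from h import *
from scipy.spatial.transform import Rotation as R
# usage: go.py x y z [x y z ...] : shift (cm) and turn (deg) from the present pose, tool down, tool x at yaw -70
s=observe(); Rc=R.from_quat(s["orientation"]); Rt=R.from_euler("z",-70,degrees=True)*R.from_euler("x",180,degrees=True)
print("t",round(s["clock"],2),"tcp",s["eef_pos"].round(4),"w",round(s["gripper_width"],3),"F",s["contact_force"].round(1),"turn",(Rc.inv()*Rt).as_rotvec(degrees=True).round(2))
for t in np.array(sys.argv[1:],float).reshape(-1,3): print(t,(Rc.inv().apply(t-s["eef_pos"])*100).round(2))
E
python3 go.py .535 .033 .22 .535 .033 .17
```

```text
t 0.1 tcp [0.2032 0.5642 0.1993] w 1.001 F [-0.9 -0.2 -0.9] turn [ 9.000e-02 -5.000e-02  5.019e+01]
[0.535 0.033 0.22 ] [49.22 38.73 -2.  ]
[0.535 0.033 0.17 ] [49.22 38.72  3.  ]
```

>>> play_rows([
  [0.55, 2, 1.5, -1, 0, 0, 4],
  [0.55, 6, 5, -2, 0, 0, 9],
  [0.55, 10.5, 8.5, -2, 0, 0, 14],
  [0.55, 15, 12, -2, 0, 0, 19],
  [0.55, 20, 16, -2, 0, 0, 24],
  [0.55, 25, 20, -2, 0, 0, 29],
  [0.55, 30, 24, -2, 0, 0, 34],
  [0.55, 35, 28, -2, 0, 0, 39],
  [0.55, 40, 32, -2, 0, 0, 44],
  [0.55, 45, 35.5, -2, 0, 0, 48],
  [0.55, 48.5, 38.2, -2, 0, 0, 50],
  [0.55, 49.2, 38.7, -2, 0, 0, 50.2],
], squeeze=30)

```text
clock: 1.6
eef_pos: [0.5356, 0.031, 0.219]
orientation: [0.818, -0.575, -0.001, 0.001]
contact_force: [0.4, 0.3, 1.2]
gripper_width: 0.549
gripper_force: 0.0
```

```bash
python3 go.py .535 .033 .22 .535 .033 .115
```

```text
t 1.6 tcp [0.5356 0.031  0.219 ] w 0.549 F [0.4 0.3 1.2] turn [ 0.13 -0.01 -0.27]
[0.535 0.033 0.22 ] [-0.21 -0.01 -0.1 ]
[0.535 0.033 0.115] [-0.22 -0.03 10.4 ]
```

>>> play_rows([
  [0.55, -0.1, 0, 2, 0, 0, 0],
  [0.55, -0.1, 0, 5, 0, 0, 0],
  [0.55, -0.1, 0, 8, 0, 0, 0],
  [0.55, -0.1, 0, 9.5, 0, 0, 0],
  [0.55, -0.1, 0, 10.3, 0, 0, 0],
  [0.55, -0.1, 0, 10.4, 0, 0, 0],
  [0.2, -0.1, 0, 10.4, 0, 0, 0],
  [0.2, -0.1, 0, 10.4, 0, 0, 0],
  [0.2, -0.1, 0, 10.4, 0, 0, 0],
  [0.2, -0.1, 0, 10.4, 0, 0, 0],
  [0.2, -0.1, 0, 10.4, 0, 0, 0],
])

```text
clock: 2.98
eef_pos: [0.5347, 0.0345, 0.1162]
orientation: [0.819, -0.574, 0.0, 0.0]
contact_force: [0.3, -1.2, -0.2]
gripper_width: 0.199
gripper_force: 0.0
```

```bash
python3 go.py .535 .033 .115 .535 .033 .22 .588 .343 .22
```

```text
t 2.98 tcp [0.5347 0.0345 0.1162] w 0.199 F [ 0.3 -1.2 -0.2] turn [ 0.   -0.01 -0.01]
[0.535 0.033 0.115] [0.15 0.03 0.12]
[0.535 0.033 0.22 ] [  0.16   0.03 -10.38]
[0.588 0.343 0.22 ] [-27.17 -15.55 -10.38]
```

Run:
```python
from h import *
im,P,d=shot("scene"); a=im[100:300,180:400]; im2,_,_=shot("top"); b=im2[100:300,180:400]
cv2.imwrite("pics/a1.png",cv2.resize(np.hstack([a,b]),(796,362))[:,:,::-1])
```

```text
(no output)
```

View pics/a1.png

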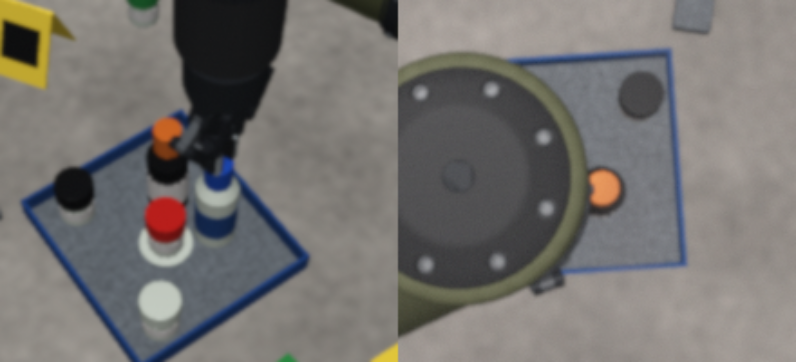

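The gripper is over the blue cap, at about (222,170) in the crop, and the bottle is undisturbed. The fingers just haven't closed far enough, so I close further.

>>> play_rows([
  [0.1, 0.1, 0, 0.1, 0, 0, 0],
  [0, 0.1, 0, 0.1, 0, 0, 0],
  [0, 0.1, 0, 0.1, 0, 0, 0],
  [0, 0.1, 0, 0.1, 0, 0, 0],
  [0, 0.1, 0, 0.1, 0, 0, 0],
])

```text
clock: 3.7
eef_pos: [0.5351, 0.0336, 0.1152]
orientation: [0.819, -0.574, 0.0, 0.0]
contact_force: [-0.2, -0.5, 0.4]
gripper_width: 0.002
gripper_force: 0.0
```

```bash
python3 - <<'E'
from h import *
im,P,d=shot("scene"); a=im[140:260,220:340]
cv2.imwrite("pics/a2.png",cv2.resize(a,(600,600),interpolation=cv2.INTER_CUBIC)[:,:,::-1])
E
python3 go.py .535 .033 .115
```

```text
t 3.75 tcp [0.5351 0.0336 0.1152] w -0.004 F [0.4 0.3 0.4] turn [-0.   -0.   -0.01]
[0.535 0.033 0.115] [0.06 0.03 0.02]
```

View pics/a2.png

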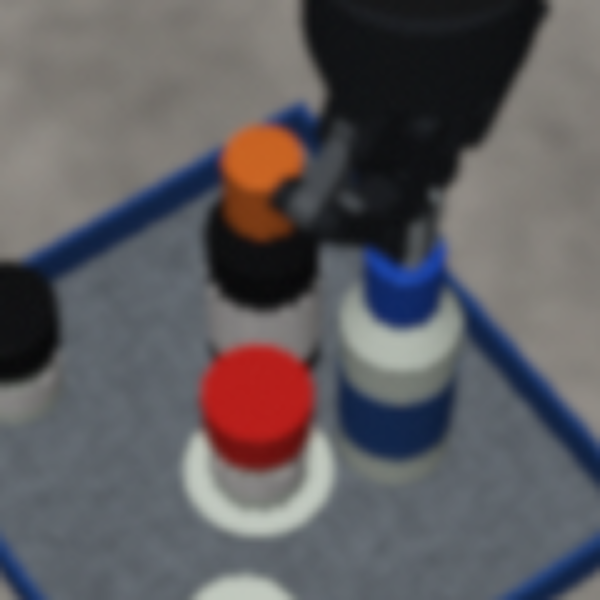

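The blue cap is visible at (405,280), with fingers at about (320,180) and (420,230), split along tool x rather than tool y. I'll check their 3D positions with depth.

Run:
```python
from h import *
im,P,d=shot("scene")
from scipy.spatial.transform import Rotation as R
s=observe(); Rc=R.from_quat(s["orientation"])
L=Rc.inv().apply(P.reshape(-1,3)-s["eef_pos"]).reshape(P.shape)
for x,y in [(290,205),(310,190),(330,170),(345,150),(340,220),(370,220),(400,225),(415,240),(420,255),(430,230),(435,210),(405,265),(405,300),(350,200),(400,150)]:
    u,v=x//5+220,y//5+140; print((x,y),P[v,u].round(3),"tool cm",(L[v,u]*100).round(1),im[v,u])
```

```text
(290, 205) [0.594 0.05  0.238] tool cm [  0.4  -6.1 -12.2] [60 63 66]
(310, 190) [0.587 0.051 0.241] tool cm [  0.2  -5.5 -12.6] [73 77 81]
(330, 170) [0.58  0.052 0.249] tool cm [ -0.2  -4.9 -13.4] [69 72 77]
(345, 150) [0.574 0.051 0.254] tool cm [ -0.3  -4.3 -13.9] [48 51 54]
(340, 220) [0.582 0.062 0.235] tool cm [ -1.   -5.4 -11.9] [19 20 23]
(370, 220) [0.568 0.058 0.219] tool cm [ -1.2  -3.9 -10.4] [15 17 18]
(400, 225) [0.84  0.455 0.94 ] tool cm [-29.1 -43.1 -82.5] [21 22 24]
(415, 240) [0.539 0.045 0.167] tool cm [-0.9 -0.8 -5.2] [78 82 84]
(420, 255) [0.536 0.043 0.152] tool cm [-0.9 -0.4 -3.7] [61 71 98]
(430, 230) [0.531 0.041 0.161] tool cm [-0.9  0.2 -4.6] [60 63 67]
(435, 210) [0.528 0.04  0.171] tool cm [-0.9  0.4 -5.6] [71 72 72]
(405, 265) [0.541 0.042 0.148] tool cm [-0.6 -0.9 -3.3] [ 60  76 122]
(405, 300) [0.542 0.046 0.131] tool cm [-0.9 -1.1 -1.5] [ 16  40 102]
(350, 200) [0.575 0.056 0.233] tool cm [ -0.8  -4.5 -11.8] [64 68 72]
(400, 150) [0.553 0.051 0.239] tool cm [ -1.   -2.2 -12.3] [15 16 19]
```

The shut fingertips really end near z≈0.15, just above the cap, while the reported TCP is 0.115. I'll lift and measure that offset against the free fingertips.

>>> play_rows([
  [0, 0, 0, -2, 0, 0, 0],
  [0, 0, 0, -5, 0, 0, 0],
  [0, 0, 0, -7, 0, 0, 0],
  [0, 0, 0, -8, 0, 0, 0],
  [0, 0, 0, -8, 0, 0, 0],
  [0, 0, 0, -8, 0, 0, 0],
])

```text
clock: 4.55
eef_pos: [0.5346, 0.0336, 0.194]
orientation: [0.819, -0.574, -0.001, 0.001]
contact_force: [-0.1, 0.0, -0.2]
gripper_width: -0.001
gripper_force: 0.0
```

Run:
```python
from h import *
im,P,d=shot("scene")
from scipy.spatial.transform import Rotation as R
s=observe(); Rc=R.from_quat(s["orientation"])
L=Rc.inv().apply(P.reshape(-1,3)-s["eef_pos"]).reshape(P.shape)*100
m=(d>0)&(np.hypot(L[...,0],L[...,1])<4)&(P[...,2]>.15)
print(s["eef_pos"],s["gripper_width"])
q=L[m]
for z in np.arange(-12,3,.5):
    k=q[(q[:,2]>=z)&(q[:,2]<z+.5)]
    if len(k): print(z,len(k),k.min(0).round(1),k.max(0).round(1))
v,u=np.nonzero(m); print(u.min(),u.max(),v.min(),v.max())
cv2.imwrite("pics/a3.png",cv2.resize(im[60:220,220:380],(600,600),interpolation=cv2.INTER_CUBIC)[:,:,::-1])
```

```text
[0.53458446 0.03360252 0.19396962] 0.0014860760543409842
-12.0 41 [ -1.6  -3.9 -12. ] [ -0.2   1.4 -11.5]
-11.5 37 [ -1.6  -3.9 -11.5] [ -0.2   1.6 -11. ]
-11.0 33 [ -1.6  -2.5 -11. ] [ -0.7   1.7 -10.5]
-10.5 46 [ -1.6  -3.8 -10.5] [ -0.6   3.8 -10. ]
-10.0 50 [ -1.6  -3.8 -10. ] [ 1.   3.7 -9.5]
-9.5 40 [-1.5 -3.8 -9.5] [ 1.   3.6 -9. ]
-9.0 60 [-1.2 -3.8 -9. ] [ 1.2  3.8 -8.5]
-8.5 77 [-1.3 -3.7 -8.5] [ 1.2  3.4 -8. ]
-8.0 43 [-1.3 -3.  -8. ] [ 1.3  2.7 -7.5]
-7.5 10 [-1.2 -1.6 -7.5] [-0.5  1.  -7. ]
-7.0 9 [-1.  -1.3 -6.9] [-0.6  0.5 -6.6]
-6.5 22 [-1.  -1.6 -6.5] [-0.5  0.4 -6. ]
-6.0 18 [-1.  -1.6 -6. ] [-0.2  0.4 -5.5]
-5.5 23 [-1.  -1.7 -5.5] [-0.1  0.5 -5. ]
-5.0 19 [-1.1 -1.6 -5. ] [ 0.6  0.2 -4.5]
-4.5 27 [-1.  -1.6 -4.5] [ 0.8  0.2 -4. ]
-4.0 16 [-1.  -1.4 -3.9] [ 0.5  0.3 -3.6]
-3.5 5 [-0.9 -0.9 -3.4] [-0.4 -0.4 -3.2]
280 332 96 168
```

View pics/a3.png

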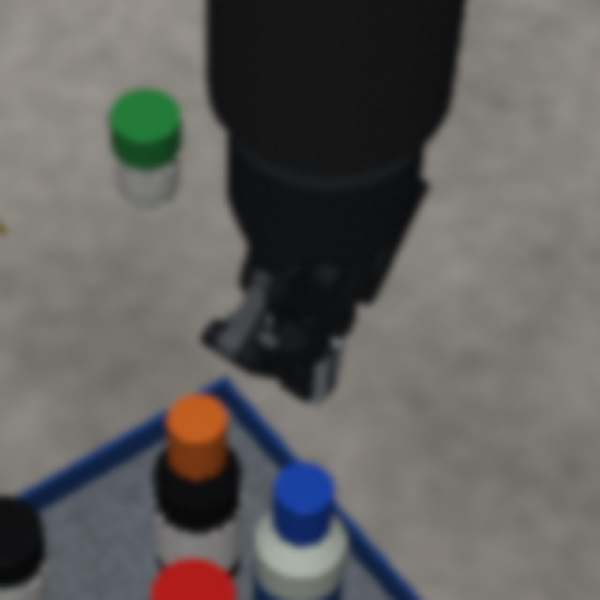

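The finger ends sit at tool z ≈ -3.5 cm, so the reported TCP is about 35 mm beyond the true tip. I'll open the fingers and check for a lateral offset too.

>>> play_rows([
  [0.6, 0, 0, 0, 0, 0, 0],
  [0.6, 0, 0, 0, 0, 0, 0],
  [0.6, 0, 0, 0, 0, 0, 0],
  [0.6, 0, 0, 0, 0, 0, 0],
])

```text
clock: 5.1
eef_pos: [0.5351, 0.0336, 0.1952]
orientation: [0.819, -0.574, 0.0, 0.0]
contact_force: [0.2, -0.0, 0.1]
gripper_width: 0.599
gripper_force: 0.0
```

Run:
```python
from h import *
from scipy.spatial.transform import Rotation as R
im,P,d=shot("scene")
s=observe(); Rc=R.from_quat(s["orientation"])
L=Rc.inv().apply(P.reshape(-1,3)-s["eef_pos"]).reshape(P.shape)*100
m=(d>0)&(np.hypot(L[...,0],L[...,1])<9)&(P[...,2]>.16)
q=L[m]; print(s["eef_pos"],s["gripper_width"])
for z in np.arange(-22,-2,1):
    k=q[(q[:,2]>=z)&(q[:,2]<z+1)]
    if len(k): print(z,len(k),np.percentile(k[:,:2],[1,99],axis=0).round(1).tolist())
k=q[(q[:,2]>-7)]; print("hist y z>-7",np.histogram(k[:,1],np.arange(-6,6.1,.5)))
print("lowest",np.sort(q[q[:,1]<0][:,2])[-6:],np.sort(q[q[:,1]>0][:,2])[-6:])
cv2.imwrite("pics/a4.png",cv2.resize(im[60:220,220:380],(600,600),interpolation=cv2.INTER_CUBIC)[:,:,::-1])
```

```text
[0.53504371 0.03360034 0.19522119] 0.5978208188780558
-22 21 [[-4.3, -4.7], [2.6, 1.0]]
-21 246 [[-3.6, -4.0], [1.9, 0.2]]
-20 250 [[-3.6, -4.0], [2.6, 1.0]]
-19 246 [[-3.6, -4.0], [2.6, 0.9]]
-18 242 [[-3.6, -3.9], [2.5, 1.0]]
-17 199 [[-3.6, -4.0], [2.6, 0.9]]
-16 64 [[-1.5, -4.0], [1.2, -2.9]]
-15 113 [[-1.0, -5.0], [1.1, -2.3]]
-14 349 [[-1.8, -7.0], [1.3, 6.2]]
-13 148 [[-1.8, -6.9], [1.2, 6.2]]
-12 136 [[-1.6, -6.7], [1.1, 6.2]]
-11 210 [[-1.6, -6.5], [1.2, 5.8]]
-10 115 [[-1.5, -6.2], [1.2, 5.7]]
-9 152 [[-1.2, -6.0], [1.1, 5.3]]
-8 66 [[-1.2, -4.6], [0.4, 4.1]]
-7 67 [[-1.0, -4.1], [0.8, 2.9]]
-6 81 [[-1.0, -4.2], [1.0, 3.2]]
-5 88 [[-1.0, -4.2], [1.1, 3.0]]
-4 32 [[-1.0, -3.4], [1.1, 2.8]]
hist y z>-7 (array([  0,   0,   0,  26,  25,  43,  11,   0,   0,   0,   0,   0,   0,
         0,   0,   0, 130,  27,   5,   1,   0,   0,   0,   0]), array([-6. , -5.5, -5. , -4.5, -4. , -3.5, -3. , -2.5, -2. , -1.5, -1. ,
       -0.5,  0. ,  0.5,  1. ,  1.5,  2. ,  2.5,  3. ,  3.5,  4. ,  4.5,
        5. ,  5.5,  6. ]))
lowest [-3.89027436 -3.88543582 -3.8541767  -3.78897239 -3.53706355 -3.51982801] [-3.53340347 -3.52632368 -3.51197444 -3.38896878 -3.3559901  -3.18181873]
```

View pics/a4.png

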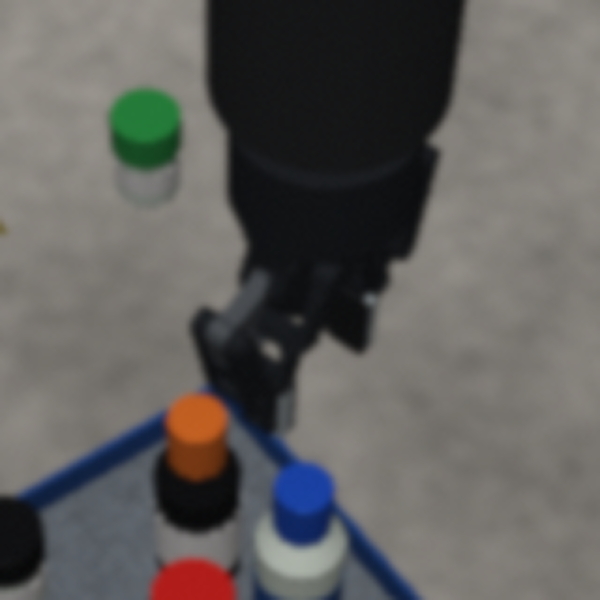

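With the fingers at 0.6, the inner faces are at tool y ≈ -2.75 and +2.0 cm. So the true finger centre is about -0.3 cm in y and 3.5 cm behind the reported TCP; I'll apply both offsets.

>>> play_rows([
  [0.6, 0.1, 0.27, 1, 0, 0, 0],
  [0.6, 0.1, 0.27, 3, 0, 0, 0],
  [0.6, 0.1, 0.27, 5.5, 0, 0, 0],
  [0.6, 0.1, 0.27, 8, 0, 0, 0],
  [0.6, 0.1, 0.27, 10, 0, 0, 0],
  [0.6, 0.1, 0.27, 11, 0, 0, 0],
  [0.6, 0.1, 0.27, 11.2, 0, 0, 0],
  [0.6, 0.1, 0.27, 11.2, 0, 0, 0],
])

```text
clock: 6.15
eef_pos: [0.5333, 0.0318, 0.0839]
orientation: [0.819, -0.574, 0.0, -0.0]
contact_force: [0.0, 0.6, 0.8]
gripper_width: 0.601
gripper_force: 0.0
```

>>> play_rows([
  [0.45, 0, 0, 0, 0, 0, 0],
  [0.4, 0, 0, 0, 0, 0, 0],
  [0.35, 0, 0, 0, 0, 0, 0],
  [0.3, 0, 0, 0, 0, 0, 0],
  [0.25, 0, 0, 0, 0, 0, 0],
  [0.2, 0, 0, 0, 0, 0, 0],
  [0.2, 0, 0, 0, 0, 0, 0],
])

```text
clock: 7.02
eef_pos: [0.5333, 0.0318, 0.0838]
orientation: [0.819, -0.574, 0.0, -0.0]
contact_force: [2.1, 1.4, 4.5]
gripper_width: 0.344
gripper_force: 30.1
```

```bash
python3 go.py .535 .033 .18
```

```text
t 7.03 tcp [0.5333 0.0318 0.0838] w 0.344 F [2.1 1.4 4.5] turn [-0.07 -0.02 -0.01]
[0.535 0.033 0.18 ] [-0.05 -0.21 -9.62]
```

>>> play_rows([
  [0.2, 0, 0, -0.3, 0, 0, 0],
  [0.2, 0, 0, -1, 0, 0, 0],
  [0.2, 0, 0, -2.5, 0, 0, 0],
  [0.2, 0, 0, -4.5, 0, 0, 0],
  [0.2, 0, 0, -6.8, 0, 0, 0],
  [0.2, 0, 0, -8.7, 0, 0, 0],
  [0.2, -0.5, -0.3, -9.7, 0, 0, 0],
  [0.2, -2, -1.1, -10, 0, 0, 0],
  [0.2, -4.4, -2.5, -10, 0, 0, 0],
  [0.2, -7.4, -4.2, -10, 0, 0, 0],
  [0.2, -10.5, -6, -10, 0, 0, 0],
  [0.2, -13.5, -7.7, -10, 0, 0, 0],
])

```text
clock: 8.52
eef_pos: [0.5586, 0.1872, 0.1819]
orientation: [0.819, -0.573, -0.001, 0.001]
contact_force: [0.3, -0.1, -2.0]
gripper_width: 0.337
gripper_force: 29.9
```

```bash
python3 go.py .5863 .3418 .184 .5863 .3418 .082
```

```text
t 8.53 tcp [0.5586 0.1872 0.1819] w 0.337 F [ 0.3 -0.1 -2. ] turn [ 0.11 -0.01  0.03]
[0.5863 0.3418 0.184 ] [-13.58  -7.9   -0.22]
[0.5863 0.3418 0.082 ] [-13.58  -7.92   9.98]
```

>>> play_rows([
  [0.2, -3, -1.7, 0, 0, 0, 0],
  [0.2, -6, -3.5, 0, 0, 0, 0],
  [0.2, -9, -5.2, 0, 0, 0, 0],
  [0.2, -11.5, -6.6, 0, 0, 0, 0],
  [0.2, -13.2, -7.6, 0, 0, 0, 0],
  [0.2, -13.8, -7.9, 0.5, 0, 0, 0],
  [0.2, -13.8, -7.9, 2, 0, 0, 0],
  [0.2, -13.8, -7.9, 4, 0, 0, 0],
  [0.2, -13.8, -7.9, 6, 0, 0, 0],
  [0.2, -13.8, -7.9, 7.8, 0, 0, 0],
  [0.2, -13.8, -7.9, 9, 0, 0, 0],
  [0.2, -13.8, -7.9, 9.5, 0, 0, 0],
])

```text
clock: 10.02
eef_pos: [0.586, 0.3413, 0.0872]
orientation: [0.819, -0.574, -0.0, 0.001]
contact_force: [-0.2, -0.5, -1.7]
gripper_width: 0.342
gripper_force: 30.0
```

```bash
python3 go.py .5863 .3418 .082
```

```text
t 10.03 tcp [0.586  0.3413 0.0872] w 0.342 F [-0.2 -0.5 -1.7] turn [ 0.05 -0.03 -0.02]
[0.5863 0.3418 0.082 ] [-0.03 -0.05  0.52]
```

>>> play_rows([
  [0.2, 0, 0, 0.15, 0, 0, 0],
  [0.2, 0, 0, 0.3, 0, 0, 0],
  [0.2, 0, 0, 0.4, 0, 0, 0],
  [0.2, 0, 0, 0.45, 0, 0, 0],
  [0.2, 0, 0, 0.45, 0, 0, 0],
])

```text
clock: 10.65
eef_pos: [0.5862, 0.3416, 0.0838]
orientation: [0.819, -0.574, 0.0, -0.0]
contact_force: [0.3, 0.0, -1.6]
gripper_width: 0.342
gripper_force: 30.0
```

>>> play_rows([
  [0.2, 0, 0, 0.1, 0, 0, 0],
  [0.2, 0, 0, 0.15, 0, 0, 0],
  [0.2, 0, 0, 0.2, 0, 0, 0],
  [0.2, 0, 0, 0.2, 0, 0, 0],
])

```text
clock: 11.15
eef_pos: [0.5865, 0.3417, 0.0827]
orientation: [0.819, -0.574, 0.0, -0.001]
contact_force: [-1.3, -0.8, 4.4]
gripper_width: 0.344
gripper_force: 30.5
```

>>> play_rows([
  [0.4, 0, 0, 0, 0, 0, 0],
  [0.5, 0, 0, 0, 0, 0, 0],
  [0.6, 0, 0, 0, 0, 0, 0],
  [0.6, 0, 0, -0.5, 0, 0, 0],
  [0.6, 0, 0, -2, 0, 0, 0],
  [0.6, 0, 0, -4.5, 0, 0, 0],
  [0.6, 0, 0, -6.5, 0, 0, 0],
  [0.6, 1, 0.5, -7, 0, 0, 0],
  [0.6, 4.5, 2, -7, 0, 0, 0],
  [0.6, 9, 4.1, -7, 0, 0, 0],
  [0.6, 13.5, 6.2, -7, 0, 0, 0],
  [0.6, 18, 8.2, -7, 0, 0, 0],
])

```text
clock: 12.65
eef_pos: [0.5698, 0.1423, 0.1512]
orientation: [0.819, -0.574, -0.0, 0.0]
contact_force: [0.8, -0.1, 0.2]
gripper_width: 0.599
gripper_force: 0.0
```

>>> play_rows([
  [0.6, 4.5, 2, 0, 0, 0, 0],
  [0.6, 9, 4.1, 0, 0, 0, 0],
  [0.6, 13, 6, 0, 0, 0, 0],
  [0.6, 15.5, 7.1, 0, 0, 0, 0],
  [0.6, 16, 7.3, 0, 0, 0, 0],
  [0.6, 16, 7.3, 0, 0, 0, 0],
])

```text
clock: 13.4
eef_pos: [0.5564, -0.031, 0.1514]
orientation: [0.819, -0.574, -0.0, 0.0]
contact_force: [0.8, 0.7, -0.2]
gripper_width: 0.6
gripper_force: 0.0
```

```bash
python3 go.py .557 -.0302 .0838
python3 - <<'E'
from h import *
im,P,d=shot("scene"); yy,xx=np.mgrid[:420,:560]
def cap(lo,hi,box): 
    m=(P[...,2]>lo)&(P[...,2]<hi)&(d>0)&(P[...,0]>box[0])&(P[...,0]<box[1])&(P[...,1]>box[2])&(P[...,1]<box[3]); q=P[m]
    return len(q),np.round(cv2.minEnclosingCircle(q[:,:2].astype(np.float32)),4) if 0 else (len(q),cv2.minEnclosingCircle(q[:,:2].astype(np.float32)),q[:,2].max())
print(cap(.137,.149,(.5,.68,.26,.42)))
E
```

```text
t 13.4 tcp [ 0.5564 -0.031   0.1514] w 0.6 F [ 0.8  0.7 -0.2] turn [ 0.02  0.01 -0.05]
[ 0.557  -0.0302  0.0838] [-0.05 -0.09  6.76]
(310, (310, ((0.5887726545333862, 0.3429972231388092), 0.015235686674714088), np.float64(0.14740552228430182)))
```

>>> play_rows([
  [0.6, -0.05, -0.1, 1, 0, 0, 0],
  [0.6, -0.05, -0.1, 3, 0, 0, 0],
  [0.6, -0.05, -0.1, 5, 0, 0, 0],
  [0.6, -0.05, -0.1, 6.4, 0, 0, 0],
  [0.6, -0.05, -0.1, 6.75, 0, 0, 0],
  [0.5, -0.05, -0.1, 6.75, 0, 0, 0],
  [0.4, -0.05, -0.1, 6.75, 0, 0, 0],
  [0.35, -0.05, -0.1, 6.75, 0, 0, 0],
  [0.3, -0.05, -0.1, 6.75, 0, 0, 0],
  [0.25, -0.05, -0.1, 6.75, 0, 0, 0],
  [0.2, -0.05, -0.1, 6.75, 0, 0, 0],
  [0.2, -0.05, -0.1, 6.75, 0, 0, 0],
])

```text
clock: 14.95
eef_pos: [0.5579, -0.0302, 0.0852]
orientation: [0.819, -0.574, 0.001, -0.0]
contact_force: [-1.2, 0.4, 6.1]
gripper_width: 0.343
gripper_force: 30.1
```

```bash
python3 go.py .598 .252 .19
```

```text
t 14.95 tcp [ 0.5579 -0.0302  0.0852] w 0.343 F [-1.2  0.4  6.1] turn [-0.07 -0.05 -0.01]
[0.598 0.252 0.19 ] [-25.14 -13.43 -10.49]
```

>>> play_rows([
  [0.2, 0, 0, -0.3, 0, 0, 0],
  [0.2, 0, 0, -1, 0, 0, 0],
  [0.2, 0, 0, -2.5, 0, 0, 0],
  [0.2, 0, 0, -4.5, 0, 0, 0],
  [0.2, 0, 0, -6.8, 0, 0, 0],
  [0.2, 0, 0, -8.7, 0, 0, 0],
  [0.2, -0.5, -0.3, -9.9, 0, 0, 0],
  [0.2, -2, -1.1, -10.5, 0, 0, 0],
  [0.2, -4.4, -2.4, -10.5, 0, 0, 0],
  [0.2, -7.4, -4, -10.5, 0, 0, 0],
  [0.2, -10.5, -5.6, -10.5, 0, 0, 0],
  [0.2, -13.5, -7.2, -10.5, 0, 0, 0],
])

```text
clock: 16.45
eef_pos: [0.5786, 0.1237, 0.1884]
orientation: [0.819, -0.573, -0.0, 0.001]
contact_force: [0.7, -0.9, -1.7]
gripper_width: 0.337
gripper_force: 29.8
```

>>> play_rows([
  [0.2, -3, -1.6, 0, 0, 0, 0],
  [0.2, -6, -3.2, 0, 0, 0, 0],
  [0.2, -9, -4.8, 0, 0, 0, 0],
  [0.2, -11, -5.9, 0, 0, 0, 0],
  [0.2, -11.6, -6.2, 0.5, 0, 0, 0],
  [0.2, -11.6, -6.2, 2, 0, 0, 0],
  [0.2, -11.6, -6.2, 4.5, 0, 0, 0],
  [0.2, -11.6, -6.2, 7, 0, 0, 0],
  [0.2, -11.6, -6.2, 9, 0, 0, 0],
  [0.2, -11.6, -6.2, 9.8, 0, 0, 0],
  [0.2, -11.6, -6.2, 10.1, 0, 0, 0],
  [0.2, -11.6, -6.2, 10.1, 0, 0, 0],
])

```text
clock: 17.95
eef_pos: [0.598, 0.2517, 0.089]
orientation: [0.819, -0.574, 0.0, -0.0]
contact_force: [0.2, 0.5, -1.7]
gripper_width: 0.34
gripper_force: 29.9
```

```bash
python3 go.py .599 .252 .083
```

```text
t 17.95 tcp [0.598  0.2517 0.089 ] w 0.34 F [ 0.2  0.5 -1.7] turn [-0.06  0.   -0.02]
[0.599 0.252 0.083] [ 0.01 -0.11  0.6 ]
```

>>> play_rows([
  [0.2, 0, 0, 0.15, 0, 0, 0],
  [0.2, 0, 0, 0.3, 0, 0, 0],
  [0.2, 0, 0, 0.4, 0, 0, 0],
  [0.2, 0, 0, 0.5, 0, 0, 0],
  [0.2, 0, 0, 0.5, 0, 0, 0],
])

```text
clock: 18.58
eef_pos: [0.5978, 0.2517, 0.0842]
orientation: [0.819, -0.574, 0.0, -0.0]
contact_force: [-2.0, -0.4, 3.1]
gripper_width: 0.341
gripper_force: 30.4
```

>>> play_rows([
  [0.4, 0, 0, 0, 0, 0, 0],
  [0.5, 0, 0, 0, 0, 0, 0],
  [0.6, 0, 0, 0, 0, 0, 0],
  [0.6, 0, 0, -0.5, 0, 0, 0],
  [0.6, 0, 0, -2, 0, 0, 0],
  [0.6, 0, 0, -4.5, 0, 0, 0],
  [0.7, 0, 0, -6.5, 0, 0, 0],
  [0.8, 1, 0.4, -7, 0, 0, 0],
  [0.8, 4.5, 1.8, -7, 0, 0, 0],
  [0.8, 9, 3.7, -7, 0, 0, 0],
  [0.8, 13.5, 5.5, -6.5, 0, 0, 0],
  [0.8, 18, 7.4, -5, 0, 0, 0],
])

```text
clock: 20.08
eef_pos: [0.5894, 0.0552, 0.1335]
orientation: [0.819, -0.574, 0.0, -0.0]
contact_force: [0.8, -0.9, 0.5]
gripper_width: 0.802
gripper_force: 0.0
```

>>> play_rows([
  [0.8, 3, 1.2, 1, 0, 0, 0],
  [0.8, 3.7, 1.5, 3, 0, 0, 0],
  [0.8, 3.7, 1.5, 5, 0, 0, 0],
  [0.8, 3.7, 1.5, 5.6, 0, 0, 0],
  [0.8, 3.7, 1.5, 5.6, 0, 0, 0],
])

```text
clock: 20.7
eef_pos: [0.5879, 0.018, 0.0766]
orientation: [0.819, -0.573, -0.0, 0.001]
contact_force: [-0.3, -0.3, 0.1]
gripper_width: 0.804
gripper_force: 0.0
```

```bash
python3 go.py .5885 .017 .005
python3 - <<'E'
from h import *
im,P,d=shot("scene","b1")
for b in ((.5,.68,.30,.42),(.5,.68,.2,.29)):
    m=(P[...,2]>.137)&(P[...,2]<.149)&(d>0)&(P[...,0]>b[0])&(P[...,0]<b[1])&(P[...,1]>b[2])&(P[...,1]<b[3]); q=P[m]
    print(len(q),cv2.minEnclosingCircle(q[:,:2].astype(np.float32)))
E
```

```text
t 20.7 tcp [0.5879 0.018  0.0766] w 0.804 F [-0.3 -0.3  0.1] turn [ 0.07 -0.02  0.06]
[0.5885 0.017  0.005 ] [ 0.11 -0.03  7.16]
308 ((0.589084804058075, 0.3427612781524658), 0.015018990263342857)
272 ((0.5997782945632935, 0.252909779548645), 0.014900701120495796)
```

View pics/b1.png

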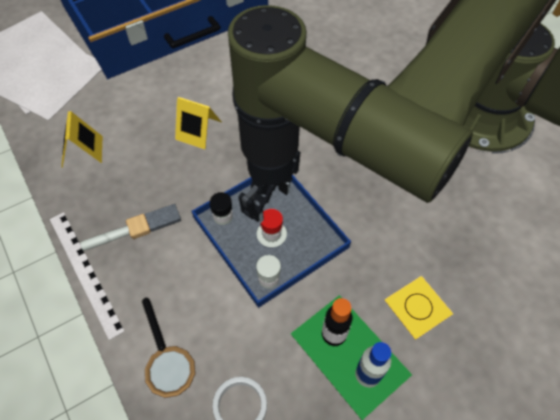

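Both bottles stand upright on the mat, orange at (338,320) and blue at (375,362). The open gripper is above the red jar at (271,222), so I descend.

>>> play_rows([
  [0.8, 0.1, 0, 1.5, 0, 0, 0],
  [0.8, 0.1, 0, 3.5, 0, 0, 0],
  [0.8, 0.1, 0, 5.5, 0, 0, 0],
  [0.8, 0.1, 0, 6.8, 0, 0, 0],
  [0.8, 0.1, 0, 7.1, 0, 0, 0],
  [0.8, 0.1, 0, 7.1, 0, 0, 0],
])

```text
clock: 21.5
eef_pos: [0.5887, 0.0162, 0.0064]
orientation: [0.819, -0.574, 0.0, 0.0]
contact_force: [0.2, 0.4, -0.2]
gripper_width: 0.797
gripper_force: 0.0
```

>>> play_rows([
  [0.65, 0, 0, 0, 0, 0, 0],
  [0.6, 0, 0, 0, 0, 0, 0],
  [0.55, 0, 0, 0, 0, 0, 0],
  [0.5, 0, 0, 0, 0, 0, 0],
  [0.45, 0, 0, 0, 0, 0, 0],
  [0.4, 0, 0, 0, 0, 0, 0],
])

```text
clock: 22.25
eef_pos: [0.5887, 0.0163, 0.0067]
orientation: [0.819, -0.574, 0.0, -0.0]
contact_force: [-0.5, 0.0, 3.4]
gripper_width: 0.509
gripper_force: 30.2
```

```bash
python3 go.py .4325 .2915 .13
```

```text
t 22.25 tcp [0.5887 0.0163 0.0067] w 0.509 F [-0.5  0.   3.4] turn [-0.03 -0.02 -0.01]
[0.4325 0.2915 0.13  ] [-31.2    5.26 -12.35]
```

>>> play_rows([
  [0.4, 0, 0, -0.3, 0, 0, 0],
  [0.4, 0, 0, -1, 0, 0, 0],
  [0.4, 0, 0, -2.5, 0, 0, 0],
  [0.4, 0, 0, -4.5, 0, 0, 0],
  [0.4, 0, 0, -7, 0, 0, 0],
  [0.4, 0, 0, -9, 0, 0, 0],
  [0.4, -0.6, 0.1, -10, 0, 0, 0],
  [0.4, -2, 0.4, -10, 0, 0, 0],
  [0.4, -5, 0.9, -10, 0, 0, 0],
  [0.4, -8.5, 1.5, -10, 0, 0, 0],
  [0.4, -12, 2.1, -10, 0, 0, 0],
  [0.4, -15.5, 2.7, -10, 0, 0, 0],
])

```text
clock: 23.75
eef_pos: [0.5083, 0.1541, 0.1049]
orientation: [0.819, -0.573, -0.001, 0.001]
contact_force: [0.9, 0.8, -0.4]
gripper_width: 0.508
gripper_force: 30.6
```

>>> play_rows([
  [0.4, -4, 0.7, 0, 0, 0, 0],
  [0.4, -8, 1.4, 0, 0, 0, 0],
  [0.4, -11.5, 2, 0, 0, 0, 0],
  [0.4, -14.2, 2.5, 0, 0, 0, 0],
  [0.4, -15.5, 2.7, 0.5, 0, 0, 0],
  [0.4, -15.6, 2.8, 2, 0, 0, 0],
  [0.4, -15.6, 2.8, 4.5, 0, 0, 0],
  [0.4, -15.6, 2.8, 7, 0, 0, 0],
  [0.4, -15.6, 2.8, 9, 0, 0, 0],
  [0.4, -15.6, 2.8, 9.6, 0, 0, 0],
  [0.4, -15.6, 2.8, 9.8, 0, 0, 0],
  [0.4, -15.6, 2.8, 9.8, 0, 0, 0],
])

```text
clock: 25.25
eef_pos: [0.4309, 0.2898, 0.0088]
orientation: [0.819, -0.574, 0.0, -0.0]
contact_force: [0.3, -0.1, -0.5]
gripper_width: 0.508
gripper_force: 30.6
```

```bash
python3 go.py .4312 .2895 .0027
python3 - <<'E'
from h import *
im,P,d=shot("scene","c1")
m=(P[...,2]>.058)&(P[...,2]<.076)&(d>0)&(np.hypot(P[...,0]-.4325,P[...,1]-.2915)<.04)&(im[...,0]>90)&(im[...,1]<70)
q=P[m]; print(len(q),q.mean(0) if len(q) else 0, cv2.minEnclosingCircle(q[:,:2].astype(np.float32)) if len(q) else 0)
cv2.imwrite("pics/c1.png",cv2.resize(im[220:360,340:500],(800,700)[:2] if 0 else (640,560),interpolation=cv2.INTER_CUBIC)[:,:,::-1])
E
```

```text
t 25.25 tcp [0.4309 0.2898 0.0088] w 0.508 F [ 0.3 -0.1 -0.5] turn [-0.04  0.01 -0.03]
[0.4312 0.2895 0.0027] [ 0.04 -0.02  0.61]
67 [0.43210854 0.30825366 0.06914874] ((0.43230104446411133, 0.2923157811164856), 0.02143344283103943)
```

View pics/c1.png

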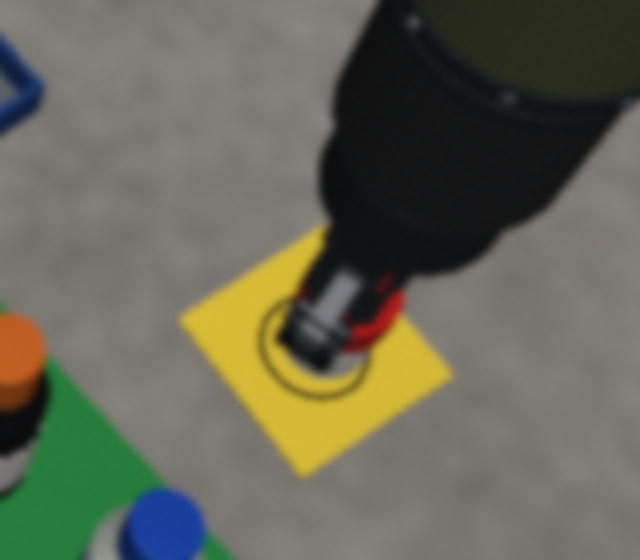

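The jar hangs about 6 mm above the card, with the ring centred near (315,347) in the crop, so I lower it.

>>> play_rows([
  [0.4, 0, 0, 0.15, 0, 0, 0],
  [0.4, 0, 0, 0.3, 0, 0, 0],
  [0.4, 0, 0, 0.4, 0, 0, 0],
  [0.4, 0, 0, 0.45, 0, 0, 0],
  [0.4, 0, 0, 0.5, 0, 0, 0],
  [0.4, 0, 0, 0.5, 0, 0, 0],
])

```text
clock: 26.05
eef_pos: [0.4305, 0.2898, 0.0031]
orientation: [0.819, -0.574, 0.0, 0.0]
contact_force: [0.3, -0.4, -0.4]
gripper_width: 0.504
gripper_force: 30.6
```

>>> play_rows([
  [0.4, 0.05, 0, 0.05, 0, 0, 0],
  [0.4, 0.05, 0, 0.1, 0, 0, 0],
  [0.4, 0.05, 0, 0.15, 0, 0, 0],
  [0.4, 0.05, 0, 0.15, 0, 0, 0],
])

```text
clock: 26.55
eef_pos: [0.4308, 0.2894, 0.0026]
orientation: [0.819, -0.574, 0.0, -0.0]
contact_force: [-3.2, -1.2, 6.3]
gripper_width: 0.503
gripper_force: 31.3
```

>>> play_rows([
  [0.55, 0, 0, 0, 0, 0, 0],
  [0.65, 0, 0, 0, 0, 0, 0],
  [0.75, 0, 0, 0, 0, 0, 0],
  [0.8, 0, 0, -0.5, 0, 0, 0],
  [0.8, 0, 0, -2, 0, 0, 0],
  [0.8, 0, 0, -4.5, 0, 0, 0],
  [0.8, 0, 0, -7.5, 0, 0, 0],
  [0.8, 1, 0.3, -10, 0, 0, 0],
  [0.8, 4, 1.4, -11, 0, 0, 0],
  [0.8, 8, 2.8, -11, 0, 0, 0],
  [0.8, 13, 4.5, -11, 0, 0, 0],
  [0.8, 18, 6.2, -11, 0, 0, 0],
])

```text
clock: 28.05
eef_pos: [0.434, 0.0977, 0.1132]
orientation: [0.819, -0.573, 0.001, -0.001]
contact_force: [1.0, -0.5, 0.1]
gripper_width: 0.802
gripper_force: 0.0
```

>>> play_rows([
  [0.8, 5, 1.7, 0, 0, 0, 0],
  [0.8, 10, 3.5, 0, 0, 0, 0],
  [0.8, 15, 5.2, 0, 0, 0, 0],
  [0.8, 20, 7, 0, 0, 0, 0],
  [0.8, 25, 8.7, 0, 0, 0, 0],
  [0.8, 30, 10.5, 0, 0, 0, 0],
  [0.8, 34, 11.8, 0.5, 0, 0, 0],
  [0.8, 36, 12.5, 2, 0, 0, 0],
  [0.8, 36.5, 12.7, 4, 0, 0, 0],
  [0.8, 36.5, 12.7, 4.5, 0, 0, 0],
])

```text
clock: 29.3
eef_pos: [0.4387, -0.2877, 0.0663]
orientation: [0.819, -0.574, -0.001, 0.0]
contact_force: [-0.5, 0.7, 0.2]
gripper_width: 0.799
gripper_force: 0.0
```

```bash
python3 go.py .44 -.2873 .07 .44 -.2873 -.0005
python3 - <<'E'
from h import *
for n in("scene","top"):
    im,P,d=shot(n)
    m=(P[...,2]>.061)&(P[...,2]<.07)&(d>0)&(np.hypot(P[...,0]-.4325,P[...,1]-.2915)<.04)
    q=P[m]; print(n,len(q),cv2.minEnclosingCircle(q[:,:2].astype(np.float32)))
    cs=im[265:345,375:465] if n=="scene" else im[240:310,75:160]
    cv2.imwrite(f"pics/d_{n}.png",cv2.resize(cs,(400,400),interpolation=cv2.INTER_CUBIC)[:,:,::-1])
a=[cv2.imread(f"pics/d_{n}.png") for n in("scene","top")]; cv2.imwrite("pics/d1.png",np.hstack(a))
E
```

```text
t 29.3 tcp [ 0.4387 -0.2877  0.0663] w 0.799 F [-0.5  0.7  0.2] turn [ 0.07  0.04 -0.07]
[ 0.44   -0.2873  0.07  ] [ 0.   -0.14 -0.37]
[ 0.44   -0.2873 -0.0005] [ 0.01 -0.15  6.68]
scene 444 ((0.43264174461364746, 0.29167675971984863), 0.02241615392267704)
top 520 ((0.4313308000564575, 0.29067477583885193), 0.02250419557094574)
```

View pics/d1.png

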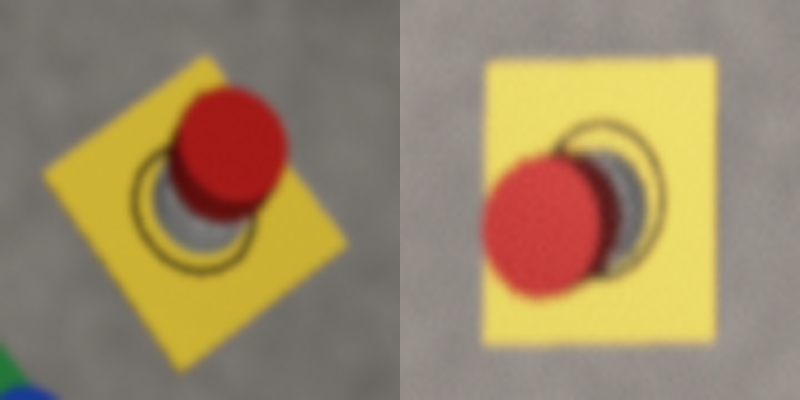

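The red jar stands upright inside the ring, within about 1 mm of centre in both views. Next is the green jar.

>>> play_rows([
  [0.8, 0, -0.1, 1.5, 0, 0, 0],
  [0.8, 0, -0.1, 3.5, 0, 0, 0],
  [0.8, 0, -0.1, 5.3, 0, 0, 0],
  [0.8, 0, -0.1, 6.4, 0, 0, 0],
  [0.8, 0, -0.1, 6.6, 0, 0, 0],
  [0.65, 0, -0.1, 6.6, 0, 0, 0],
  [0.6, 0, -0.1, 6.6, 0, 0, 0],
  [0.55, 0, -0.1, 6.6, 0, 0, 0],
  [0.5, 0, -0.1, 6.6, 0, 0, 0],
  [0.45, 0, -0.1, 6.6, 0, 0, 0],
  [0.4, 0, -0.1, 6.6, 0, 0, 0],
  [0.4, 0, -0.1, 6.6, 0, 0, 0],
])

```text
clock: 30.9
eef_pos: [0.4406, -0.2873, 0.0013]
orientation: [0.819, -0.574, 0.0, 0.0]
contact_force: [-0.5, 0.7, 5.1]
gripper_width: 0.503
gripper_force: 30.2
```

```bash
python3 go.py .5887 .0163 .11 .5887 .0163 .0067
```

```text
t 30.9 tcp [ 0.4406 -0.2873  0.0013] w 0.503 F [-0.5  0.7  5.1] turn [-0.03 -0.05 -0.  ]
[0.5887 0.0163 0.11  ] [-23.45 -24.3  -10.87]
[0.5887 0.0163 0.0067] [-23.46 -24.3   -0.54]
```

>>> play_rows([
  [0.4, 0, 0, -0.3, 0, 0, 0],
  [0.4, 0, 0, -1, 0, 0, 0],
  [0.4, 0, 0, -2.5, 0, 0, 0],
  [0.4, 0, 0, -4.5, 0, 0, 0],
  [0.4, 0, 0, -7, 0, 0, 0],
  [0.4, 0, 0, -9.5, 0, 0, 0],
  [0.4, -0.4, -0.4, -10.9, 0, 0, 0],
  [0.4, -1.6, -1.6, -11, 0, 0, 0],
  [0.4, -3.6, -3.7, -11, 0, 0, 0],
  [0.4, -6, -6.2, -11, 0, 0, 0],
  [0.4, -8.6, -8.9, -11, 0, 0, 0],
  [0.4, -11.2, -11.6, -11, 0, 0, 0],
])

```text
clock: 32.4
eef_pos: [0.511, -0.1399, 0.1094]
orientation: [0.819, -0.573, -0.001, 0.0]
contact_force: [0.4, -0.3, -0.2]
gripper_width: 0.508
gripper_force: 30.7
```

>>> play_rows([
  [0.4, -2.6, -2.7, 0, 0, 0, 0],
  [0.4, -5.2, -5.4, 0, 0, 0, 0],
  [0.4, -7.8, -8.1, 0, 0, 0, 0],
  [0.4, -10.2, -10.6, 0, 0, 0, 0],
  [0.4, -11.8, -12.2, 0, 0, 0, 0],
  [0.4, -12.3, -12.7, 0.5, 0, 0, 0],
  [0.4, -12.3, -12.7, 2, 0, 0, 0],
  [0.4, -12.3, -12.7, 4.5, 0, 0, 0],
  [0.4, -12.3, -12.7, 7, 0, 0, 0],
  [0.4, -12.3, -12.7, 9, 0, 0, 0],
  [0.4, -12.3, -12.7, 9.7, 0, 0, 0],
  [0.4, -12.3, -12.7, 9.7, 0, 0, 0],
])

```text
clock: 33.9
eef_pos: [0.5882, 0.0164, 0.0136]
orientation: [0.819, -0.574, 0.0, 0.0]
contact_force: [0.0, -1.1, -0.6]
gripper_width: 0.504
gripper_force: 30.7
```

```bash
python3 go.py .5887 .0163 .0083
```

```text
t 33.9 tcp [0.5882 0.0164 0.0136] w 0.504 F [ 0.  -1.1 -0.6] turn [ 0.02 -0.02 -0.03]
[0.5887 0.0163 0.0083] [ 0.02 -0.04  0.53]
```

>>> play_rows([
  [0.4, 0, -0.05, 0.15, 0, 0, 0],
  [0.4, 0, -0.05, 0.3, 0, 0, 0],
  [0.4, 0, -0.05, 0.4, 0, 0, 0],
  [0.4, 0, -0.05, 0.45, 0, 0, 0],
  [0.4, 0, -0.05, 0.5, 0, 0, 0],
  [0.4, 0, -0.05, 0.5, 0, 0, 0],
])

```text
clock: 34.65
eef_pos: [0.5887, 0.0169, 0.0087]
orientation: [0.819, -0.574, 0.0, 0.0]
contact_force: [0.4, -0.1, 0.2]
gripper_width: 0.503
gripper_force: 30.7
```

>>> play_rows([
  [0.4, 0.03, 0, 0.05, 0, 0, 0],
  [0.4, 0.03, 0, 0.1, 0, 0, 0],
  [0.4, 0.03, 0, 0.1, 0, 0, 0],
])

```text
clock: 35.02
eef_pos: [0.589, 0.0167, 0.0084]
orientation: [0.819, -0.574, 0.0, -0.0]
contact_force: [-2.8, 0.4, 3.8]
gripper_width: 0.501
gripper_force: 31.1
```

>>> play_rows([
  [0.55, 0, 0, 0, 0, 0, 0],
  [0.65, 0, 0, 0, 0, 0, 0],
  [0.75, 0, 0, 0, 0, 0, 0],
  [0.8, 0, 0, -0.5, 0, 0, 0],
  [0.8, 0, 0, -2, 0, 0, 0],
  [0.8, 0, 0, -4.5, 0, 0, 0],
  [0.8, 0, 0, -8, 0, 0, 0],
  [0.7, 0, 0, -12, 0, 0, 0],
  [0.6, -1, -0.4, -14.5, 0, 0, 0],
  [0.6, -4, -1.6, -14.7, 0, 0, 0],
  [0.6, -8, -3.3, -14.7, 0, 0, 0],
  [0.6, -12.5, -5.1, -14.7, 0, 0, 0],
])

```text
clock: 36.52
eef_pos: [0.5944, 0.1526, 0.1565]
orientation: [0.819, -0.574, 0.001, -0.001]
contact_force: [0.7, 0.4, -1.1]
gripper_width: 0.599
gripper_force: 0.0
```

>>> play_rows([
  [0.6, -4.5, -1.8, 0, 0, 0, 0],
  [0.6, -7.5, -3, 0, 0, 0, 0],
  [0.6, -9.1, -3.7, 0, 0, 0, 0],
  [0.6, -9.3, -3.8, 0, 0, 0, 0],
  [0.6, -9.3, -3.8, 0, 0, 0, 0],
])

```text
clock: 37.15
eef_pos: [0.5982, 0.2512, 0.1551]
orientation: [0.819, -0.574, 0.0, -0.0]
contact_force: [0.0, -0.1, -0.2]
gripper_width: 0.602
gripper_force: 0.0
```

```bash
python3 go.py .5978 .2517 .0842
python3 - <<'E'
from h import *
im,P,d=shot("scene","e1")
m=(P[...,2]>.065)&(P[...,2]<.073)&(d>0)&(np.hypot(P[...,0]-.59,P[...,1]-.018)<.04)
q=P[m]; print(len(q),cv2.minEnclosingCircle(q[:,:2].astype(np.float32)))
hsv=cv2.cvtColor(im,cv2.COLOR_RGB2HSV)
m=(hsv[...,1]<50)&(hsv[...,2]>140)&(abs(P[...,2]-.007)<.005)&(np.hypot(P[...,0]-.588,P[...,1]-.018)<.045)&(d>0)
print("pad",cv2.minEnclosingCircle(P[m][:,:2].astype(np.float32)))
for b in ((.5,.68,.30,.42),(.5,.68,.2,.29)):
    m=(P[...,2]>.137)&(P[...,2]<.149)&(d>0)&(P[...,0]>b[0])&(P[...,0]<b[1])&(P[...,1]>b[2])&(P[...,1]<b[3]); q=P[m]
    print(len(q),cv2.minEnclosingCircle(q[:,:2].astype(np.float32)))
E
```

```text
t 37.15 tcp [0.5982 0.2512 0.1551] w 0.602 F [ 0.  -0.1 -0.2] turn [-0.02 -0.01 -0.05]
[0.5978 0.2517 0.0842] [-0.06  0.02  7.09]
368 ((0.5919414758682251, 0.01893533393740654), 0.023377856239676476)
pad ((0.5902867913246155, 0.018723556771874428), 0.031804297119379044)
311 ((0.5889791250228882, 0.342417448759079), 0.01524537056684494)
145 ((0.5992785096168518, 0.2535877525806427), 0.014742210507392883)
```

View pics/e1.png

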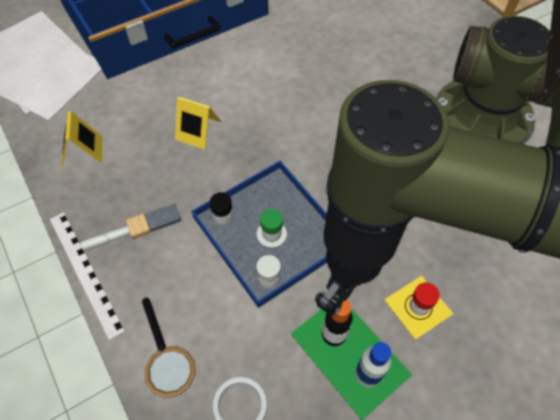

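The green jar stands on the pad at (271,222) and the red jar on the card. The gripper is above the orange cap, so I grasp it.

>>> play_rows([
  [0.6, -0.05, 0, 1, 0, 0, 0],
  [0.6, -0.05, 0, 3, 0, 0, 0],
  [0.6, -0.05, 0, 5, 0, 0, 0],
  [0.6, -0.05, 0, 6.6, 0, 0, 0],
  [0.6, -0.05, 0, 7, 0, 0, 0],
  [0.5, -0.05, 0, 7, 0, 0, 0],
  [0.4, -0.05, 0, 7, 0, 0, 0],
  [0.35, -0.05, 0, 7, 0, 0, 0],
  [0.3, -0.05, 0, 7, 0, 0, 0],
  [0.25, -0.05, 0, 7, 0, 0, 0],
  [0.2, -0.05, 0, 7, 0, 0, 0],
  [0.2, -0.05, 0, 7, 0, 0, 0],
])

```text
clock: 38.7
eef_pos: [0.5982, 0.2526, 0.0858]
orientation: [0.819, -0.574, 0.0, -0.001]
contact_force: [-1.3, -0.0, 4.6]
gripper_width: 0.343
gripper_force: 30.1
```

```bash
python3 go.py .558 -.0302 .19
```

```text
t 38.7 tcp [0.5982 0.2526 0.0858] w 0.343 F [-1.3 -0.   4.6] turn [-0.08 -0.   -0.  ]
[ 0.558  -0.0302  0.19  ] [ 25.2   13.43 -10.44]
```

>>> play_rows([
  [0.2, 0, 0, -0.3, 0, 0, 0],
  [0.2, 0, 0, -1, 0, 0, 0],
  [0.2, 0, 0, -2.5, 0, 0, 0],
  [0.2, 0, 0, -4.5, 0, 0, 0],
  [0.2, 0, 0, -6.8, 0, 0, 0],
  [0.2, 0, 0, -8.7, 0, 0, 0],
  [0.2, 0.5, 0.3, -9.9, 0, 0, 0],
  [0.2, 2, 1.1, -10.5, 0, 0, 0],
  [0.2, 4.4, 2.3, -10.5, 0, 0, 0],
  [0.2, 7.4, 4, -10.5, 0, 0, 0],
  [0.2, 10.5, 5.6, -10.5, 0, 0, 0],
  [0.2, 13.5, 7.2, -10.5, 0, 0, 0],
])

```text
clock: 40.2
eef_pos: [0.5753, 0.0981, 0.189]
orientation: [0.819, -0.574, -0.0, 0.001]
contact_force: [-0.1, -0.1, -1.7]
gripper_width: 0.342
gripper_force: 29.8
```

>>> play_rows([
  [0.2, 3, 1.6, 0, 0, 0, 0],
  [0.2, 6, 3.2, 0, 0, 0, 0],
  [0.2, 9, 4.8, 0, 0, 0, 0],
  [0.2, 11, 5.9, 0, 0, 0, 0],
  [0.2, 11.6, 6.2, 0, 0, 0, 0],
  [0.2, 11.6, 6.2, 1, 0, 0, 0],
  [0.2, 11.6, 6.2, 3, 0, 0, 0],
  [0.2, 11.6, 6.2, 5.5, 0, 0, 0],
  [0.2, 11.6, 6.2, 7.5, 0, 0, 0],
  [0.2, 11.6, 6.2, 9, 0, 0, 0],
  [0.2, 11.6, 6.2, 9.7, 0, 0, 0],
  [0.2, 11.6, 6.2, 9.7, 0, 0, 0],
])

```text
clock: 41.7
eef_pos: [0.5577, -0.0292, 0.0926]
orientation: [0.819, -0.574, -0.0, 0.0]
contact_force: [-0.5, -0.5, -1.5]
gripper_width: 0.342
gripper_force: 29.9
```

```bash
python3 go.py .5578 -.0295 .0878
```

```text
t 41.7 tcp [ 0.5577 -0.0292  0.0926] w 0.342 F [-0.5 -0.5 -1.5] turn [ 0.02 -0.01 -0.  ]
[ 0.5578 -0.0295  0.0878] [ 0.03 -0.    0.48]
```

>>> play_rows([
  [0.2, 0.03, 0, 0.15, 0, 0, 0],
  [0.2, 0.03, 0, 0.25, 0, 0, 0],
  [0.2, 0.03, 0, 0.35, 0, 0, 0],
  [0.2, 0.03, 0, 0.4, 0, 0, 0],
  [0.2, 0.03, 0, 0.45, 0, 0, 0],
  [0.2, 0.03, 0, 0.45, 0, 0, 0],
])

```text
clock: 42.45
eef_pos: [0.5578, -0.0295, 0.0882]
orientation: [0.819, -0.574, 0.0, 0.0]
contact_force: [-0.3, -0.4, -1.4]
gripper_width: 0.342
gripper_force: 29.9
```

>>> play_rows([
  [0.2, 0, 0, 0.05, 0, 0, 0],
  [0.2, 0, 0, 0.1, 0, 0, 0],
  [0.2, 0, 0, 0.15, 0, 0, 0],
  [0.2, 0, 0, 0.15, 0, 0, 0],
])

```text
clock: 42.95
eef_pos: [0.5578, -0.0296, 0.0868]
orientation: [0.819, -0.574, 0.0, 0.0]
contact_force: [-0.1, -0.2, -0.8]
gripper_width: 0.339
gripper_force: 30.0
```

>>> play_rows([
  [0.2, 0, 0, 0.05, 0, 0, 0],
  [0.2, 0, 0, 0.1, 0, 0, 0],
  [0.2, 0, 0, 0.1, 0, 0, 0],
])

```text
clock: 43.32
eef_pos: [0.5581, -0.0297, 0.0868]
orientation: [0.819, -0.574, 0.001, -0.0]
contact_force: [-2.5, -0.6, 4.1]
gripper_width: 0.344
gripper_force: 30.5
```

>>> play_rows([
  [0.4, 0, 0, 0, 0, 0, 0],
  [0.5, 0, 0, 0, 0, 0, 0],
  [0.6, 0, 0, 0, 0, 0, 0],
  [0.6, 0, 0, -0.5, 0, 0, 0],
  [0.6, 0, 0, -2, 0, 0, 0],
  [0.6, 0, 0, -4.5, 0, 0, 0],
  [0.6, 0, 0, -6.5, 0, 0, 0],
  [0.6, -1, -0.5, -7, 0, 0, 0],
  [0.6, -4.5, -2, -7, 0, 0, 0],
  [0.6, -9, -4.1, -7, 0, 0, 0],
  [0.6, -13.5, -6.1, -7, 0, 0, 0],
  [0.6, -18, -8.2, -7, 0, 0, 0],
])

```text
clock: 44.82
eef_pos: [0.5728, 0.1699, 0.1551]
orientation: [0.819, -0.574, -0.0, 0.0]
contact_force: [0.7, -0.2, 0.4]
gripper_width: 0.596
gripper_force: 0.0
```

>>> play_rows([
  [0.6, -4.5, -2, 0, 0, 0, 0],
  [0.6, -9, -4.1, 0, 0, 0, 0],
  [0.6, -13, -5.9, 0, 0, 0, 0],
  [0.6, -15.5, -7, 0, 0, 0, 0],
  [0.6, -15.9, -7.2, 0, 0, 0, 0],
  [0.6, -15.9, -7.2, 0, 0, 0, 0],
])

```text
clock: 45.58
eef_pos: [0.5863, 0.3419, 0.155]
orientation: [0.819, -0.573, -0.0, 0.001]
contact_force: [0.2, -0.6, -0.2]
gripper_width: 0.604
gripper_force: 0.0
```

```bash
python3 go.py .5865 .3417 .083
cat > chk.py <<'E'
from h import *
T={"scene":((.5601,-.029),(.5366,.0331)),"top":((.5572,-.0292),(.5339,.0326))}
for n in T:
    im,P,d=shot(n)
    for t in T[n]:
        m=(abs(P[...,2]-.144)<.005)&(d>0)&(np.hypot(P[...,0]-t[0],P[...,1]-t[1])<.03); q=P[m]
        if len(q)>20:
            c,r=cv2.minEnclosingCircle(q[:,:2].astype(np.float32)); print(n,t,len(q),"moved mm",((np.array(c)-t)*1000).round(1),r)
E
python3 chk.py
```

```text
t 45.58 tcp [0.5863 0.3419 0.155 ] w 0.604 F [ 0.2 -0.6 -0.2] turn [ 0.06 -0.03  0.01]
[0.5865 0.3417 0.083 ] [ 0.02 -0.02  7.2 ]
scene (0.5601, -0.029) 183 moved mm [-0.1  0.6] 0.016016876325011253
top (0.5572, -0.0292) 281 moved mm [ 0.  -0.1] 0.014830458909273148
```

Orange is back within 0.6 mm. Now blue.

>>> play_rows([
  [0.6, 0, 0, 1, 0, 0, 0],
  [0.6, 0, 0, 3, 0, 0, 0],
  [0.6, 0, 0, 5, 0, 0, 0],
  [0.6, 0, 0, 6.6, 0, 0, 0],
  [0.6, 0, 0, 7.1, 0, 0, 0],
  [0.5, 0, 0, 7.1, 0, 0, 0],
  [0.4, 0, 0, 7.1, 0, 0, 0],
  [0.35, 0, 0, 7.1, 0, 0, 0],
  [0.3, 0, 0, 7.1, 0, 0, 0],
  [0.25, 0, 0, 7.1, 0, 0, 0],
  [0.2, 0, 0, 7.1, 0, 0, 0],
  [0.2, 0, 0, 7.1, 0, 0, 0],
])

```text
clock: 47.18
eef_pos: [0.5872, 0.342, 0.0858]
orientation: [0.819, -0.574, 0.0, -0.001]
contact_force: [0.9, 0.7, 4.4]
gripper_width: 0.341
gripper_force: 30.2
```

```bash
python3 go.py .5340 .0318 .19
```

```text
t 47.17 tcp [0.5872 0.342  0.0858] w 0.341 F [0.9 0.7 4.4] turn [-0.11  0.01 -0.01]
[0.534  0.0318 0.19  ] [ 27.33  15.58 -10.45]
```

>>> play_rows([
  [0.2, 0, 0, -0.3, 0, 0, 0],
  [0.2, 0, 0, -1, 0, 0, 0],
  [0.2, 0, 0, -2.5, 0, 0, 0],
  [0.2, 0, 0, -4.5, 0, 0, 0],
  [0.2, 0, 0, -6.8, 0, 0, 0],
  [0.2, 0, 0, -8.7, 0, 0, 0],
  [0.2, 0.5, 0.3, -9.9, 0, 0, 0],
  [0.2, 2, 1.1, -10.5, 0, 0, 0],
  [0.2, 4.4, 2.5, -10.5, 0, 0, 0],
  [0.2, 7.4, 4.2, -10.5, 0, 0, 0],
  [0.2, 10.5, 6, -10.5, 0, 0, 0],
  [0.2, 13.5, 7.7, -10.5, 0, 0, 0],
])

```text
clock: 48.68
eef_pos: [0.5596, 0.1862, 0.1892]
orientation: [0.819, -0.574, -0.0, 0.001]
contact_force: [0.1, 0.1, -1.7]
gripper_width: 0.337
gripper_force: 29.9
```

>>> play_rows([
  [0.2, 3, 1.7, 0, 0, 0, 0],
  [0.2, 6, 3.4, 0, 0, 0, 0],
  [0.2, 9, 5.1, 0, 0, 0, 0],
  [0.2, 11.5, 6.6, 0, 0, 0, 0],
  [0.2, 13.2, 7.6, 0, 0, 0, 0],
  [0.2, 13.8, 7.9, 0.3, 0, 0, 0],
  [0.2, 13.8, 7.9, 2, 0, 0, 0],
  [0.2, 13.8, 7.9, 4.5, 0, 0, 0],
  [0.2, 13.8, 7.9, 7, 0, 0, 0],
  [0.2, 13.8, 7.9, 9, 0, 0, 0],
  [0.2, 13.8, 7.9, 9.7, 0, 0, 0],
  [0.2, 13.8, 7.9, 9.7, 0, 0, 0],
])

```text
clock: 50.18
eef_pos: [0.5334, 0.0319, 0.0925]
orientation: [0.819, -0.574, -0.0, 0.0]
contact_force: [0.8, -0.8, -1.1]
gripper_width: 0.34
gripper_force: 29.9
```

```bash
python3 go.py .5337 .0319 .0878; python3 chk.py
```

```text
t 50.17 tcp [0.5334 0.0319 0.0925] w 0.34 F [ 0.8 -0.8 -1.1] turn [ 0.03 -0.02  0.  ]
[0.5337 0.0319 0.0878] [ 0.01 -0.03  0.47]
scene (0.5601, -0.029) 186 moved mm [0.1 0.8] 0.015749957412481308
scene (0.5366, 0.0331) 87 moved mm [0.4 6.6] 0.025332659482955933
top (0.5572, -0.0292) 214 moved mm [ 0.5 -0.5] 0.014645001851022243
```

>>> play_rows([
  [0.2, 0, -0.04, 0.15, 0, 0, 0],
  [0.2, 0, -0.04, 0.25, 0, 0, 0],
  [0.2, 0, -0.04, 0.35, 0, 0, 0],
  [0.2, 0, -0.04, 0.45, 0, 0, 0],
  [0.2, 0, -0.04, 0.5, 0, 0, 0],
  [0.2, 0, -0.04, 0.55, 0, 0, 0],
  [0.2, 0, -0.04, 0.55, 0, 0, 0],
])

```text
clock: 51.15
eef_pos: [0.5337, 0.0319, 0.0872]
orientation: [0.819, -0.574, 0.0, 0.0]
contact_force: [-0.5, 0.3, -1.8]
gripper_width: 0.343
gripper_force: 29.9
```

>>> play_rows([
  [0.2, 0, 0, 0.05, 0, 0, 0],
  [0.2, 0, 0, 0.1, 0, 0, 0],
  [0.2, 0, 0, 0.1, 0, 0, 0],
])

```text
clock: 51.52
eef_pos: [0.5339, 0.0319, 0.0868]
orientation: [0.819, -0.574, 0.0, -0.0]
contact_force: [-1.6, 0.2, 2.1]
gripper_width: 0.343
gripper_force: 30.4
```

Contact. I release, rise and clear off toward -y.

>>> play_rows([
  [0.4, 0, 0, 0, 0, 0, 0],
  [0.5, 0, 0, 0, 0, 0, 0],
  [0.6, 0, 0, 0, 0, 0, 0],
  [0.6, 0, 0, -0.5, 0, 0, 0],
  [0.6, 0, 0, -2, 0, 0, 0],
  [0.6, 0, 0, -4.5, 0, 0, 0],
  [0.6, 0, 0, -7, 0, 0, 0],
  [0.6, 0, 0, -9, 0, 0, 0],
  [0.6, -3, 0.5, -10, 0, 0, 0],
  [0.6, -7, 1.2, -10, 0, 0, 0],
  [0.6, -11, 2, -10, 0, 0, 0],
  [0.6, -15, 2.7, -10, 0, 0, 0],
])

```text
clock: 53.02
eef_pos: [0.4564, 0.1647, 0.1871]
orientation: [0.819, -0.574, 0.0, -0.0]
contact_force: [0.1, 0.1, -0.3]
gripper_width: 0.602
gripper_force: 0.0
```

>>> play_rows([
  [0.6, -4, 0.7, 0, 0, 0, 0],
  [0.6, -8, 1.4, 0, 0, 0, 0],
  [0.6, -12, 2, 0, 0, 0, 0],
  [0.6, -14, 2.3, 0, 0, 0, 0],
  [0.6, -14, 2.3, 0, 0, 0, 0],
])

```text
clock: 53.65
eef_pos: [0.387, 0.2884, 0.1867]
orientation: [0.82, -0.573, -0.0, -0.0]
contact_force: [0.2, -0.8, -0.1]
gripper_width: 0.604
gripper_force: 0.0
```

```bash
python3 chk.py
python3 - <<'E'
from h import *
a,P,d=shot("scene","z1"); b,_,_=shot("top")
cv2.imwrite("pics/z1.png",cv2.resize(np.hstack([a[130:400,170:470],b[100:370,60:360]]),(800,360))[:,:,::-1])
E
```

```text
scene (0.5601, -0.029) 187 moved mm [1.1 0.4] 0.01601213403046131
scene (0.5366, 0.0331) 190 moved mm [-0.8  0.3] 0.01571015641093254
top (0.5572, -0.0292) 282 moved mm [ 0.1 -0.2] 0.014813275076448917
top (0.5339, 0.0326) 282 moved mm [-0.2 -0.1] 0.014745247550308704
```

View pics/z1.png

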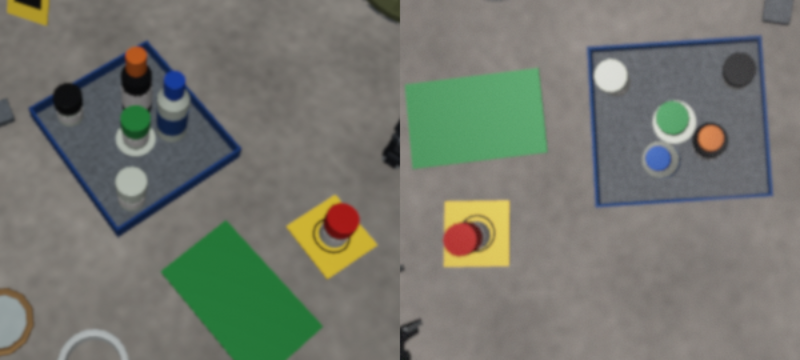

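Everything is in place: both bottles upright in the tray, green jar on the pad, red jar on the card ring, and the mat empty. I hand in after one check on the green jar.

Run:
```python
from h import *
im,P,d=shot("top")
q=P[(abs(P[...,2]-.069)<.006)&(d>0)&(np.hypot(P[...,0]-.588,P[...,1]-.018)<.03)]
c,r=cv2.minEnclosingCircle(q[:,:2].astype(np.float32)); e=(np.array(c)-(.5886,.0178))*1000; print(e,r)
if np.hypot(*e)<3: print(job_done())
```

```text
[0.17068758 0.4896927 ] 0.0220327228307724
the job is handed in; nothing more can be done
None
```

The job is done and handed in at about 54 s: the red jar is in the card's ring, the green jar on the pad, and both bottles back within about 1 mm of their starting places.

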